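# Load a stick in the hold-down jig and start its clamp screw

## Robot

A 6-joint arm with a two-finger parallel gripper is mounted at the origin on the work surface; the furniture and walls round the work are solid. World frame = base frame: x ahead of the robot, y to its left, z up, the work surface at z = 0. Lengths are in m, angles in degrees, forces in N, time in s.
With the tool pointing down it reaches from about 0.25 to 0.725 m from the base axis. Payload 9.7 kg.
Tool frame: the origin (TCP) lies at the very end of the fingers, on their centre line; the grasp point (between the pads) lies 19 mm behind it (bot.hold_point_z is the distance from the TCP to the grasp point, in m); z points along the fingers, y is the line along which they close (so a half turn about z gives the same grasp; the last joint's range is limited). The gripper opens to 85 mm and grips with 20 to 120 N. Pads are 22 mm wide; open, the fingers measure 114 mm over their backs; the gripper's body (76 mm by 85 mm) begins 54 mm behind the grasp point. The pads swing forward as they close: fully open they stand 13 mm farther back than shut.
Start: joints at [66.119, 4.979, 10.078, 95.1, 0, 90], TCP at [0.223, 0.503, 0.231] pointing down, gripper open.
Joint ranges: [-179.16, 179.16], [-48.56, 103.87], [-65.8, 70.77], [-126.05, 130.52], [-82.76, 87.17], [-180, 180]. Speed limits (degrees/s): [127.2, 127.2, 147.25, 180, 180, 180].

## Interface

Orientations are given as [roll, pitch, yaw] about the fixed x, y, z axes, in that order (R = Rz(yaw) Ry(pitch) Rx(roll)).
In Python, from workcell import bot gives the robot as it stands.
- The arm moves only by the tool play_rows, never from a script. Its argument "targets" is a list of rows, each an object with "grip": the closure in counts, from 0 (fully open) to 255 (shut); "linear": the shift along the world's x, y, z in cm, a list of three; "delta_rot": the turn, a rotation vector about the world's x, y, z in rad, a list of three. A call has 1 to 10 rows; each row is the pose to reach, as a shift and turn from the pose commanded when the call began; what a row does not reach only later rows make up. A row lasts 1/10 s, in which the tool goes at most 50 mm and 8.59 degrees, less where a joint would pass 70% of its speed; a pose out of reach is approached as far as the arm can. A call with a gripper value outside its range is refused whole. The fingers move at their own pace and stop on an object; "force" is the grip in N (left out, the last holds). Time passes only in rows, so rows that repeat a pose let the fingers close. It gives the time, the measured TCP pose, the force, the opening and the grip force at its end, in the units of the state.
- bot.get_obs(): the state, without advancing time (a new reading comes with each control period).
- bot.camera(name): name is "scene" or "top"; returns a dict with "color" (400x640x3 uint8, red, green, blue), "range_z" (400x640 float32, m along the optical axis (not along the pixel's ray), 0 where there is no reading), "fov_y" (degrees; the focal length in pixels is half the picture's height over the tangent of half this angle, whatever the lens; pixels are square), "cx", "cy" (the principal point, pixels), "world_to_cam" (4x4, takes a point from world to camera coordinates). Camera axes: x right, y up, looking along -z (the intrinsics and any distortion apply to the point x, -y, -z); pixel columns grow to the right and rows downward; lengths in m; the calibration is good to about 2 mm. A picture is of the moment at which its call begins.
- bot.job_done(): hands the job in; it is judged then, once.
Trained networks look in a picture, given as the dict that the camera call returned (one of the last four; its "shot" number tells which), for a name from the list of things; names that differ only in an ending like _2 or _b are one class to them, and where a whole thing is asked for, a point or a joint stands for the part that bears it (a point fixed in the world has none). Each returns a list of dicts, best first, with "conf" (0 to 1); they miss things now and then, are a little off and sometimes report something else, mostly with a low value. They report only what shows in the picture. A call takes as long as a camera call. They do not tell look-alikes from the thing itself.
- bot.search_frame(picture, target): "box" ([left, top, right, bottom] in pixels, round what is visible of it).
- bot.trace(picture, target): "pixels" (400x640 bool, what is visible of it) and "box" ([left, top, right, bottom] in pixels, round what is visible of it).
- bot.pinpoint(picture, target): "pixel" ([column, row] in pixels: a listed point, or the origin of a listed thing).
The state is a dict: "time": time; "q": joint angles; "qd": joint speeds; "joint_efforts": joint torques, N m; "ee_pos": TCP position; "tcp_rot": TCP orientation; "wrist_force": force on the tool from outside, world axes, zero at the start; "torque": the same for the moment, N m; "opening": finger opening in m; "grasp_force": force on a finger pad.
Only numpy, scipy, OpenCV 4.12 (cv2) and the standard library are available. Lean on these libraries where they do the work, as an engineer would, in place of code of your own. Each camera call takes 0.05 s, during which the arm holds its last target. There are 200 camera calls.

## Task

Slide the short dark wood block into the slot of the green hold-down jig until it is fully home against the stop. Then start the jig's clamp screw by its knurled knob without lifting it out: turn it backward until the thread drops, then forward one full turn, so that it is started but not yet bearing on the wood. Finish still holding the knob, with the screw upright; leave the spanner and the loose nut where they lie.

Things in the scene. Friction and masses are not known exactly. Their poses are not given: they have to be found in the camera images.
- lamella: short dark finger-jointed wood block, 43 mm wide (its x) by 120 mm long (its y) by 26 mm high (its z), about 0.09 kg, lying flat and loose on the bed; either end may go into the jig. The origin lies on its underside, 1.5 mm in +x and 1 mm in -y of the middle
- lamella_mid (a point): middle of the wood block's underside; axes as the block: y along its length
- jig: green steel hold-down jig screwed to the bed. Origin on the bed under the middle of its round threaded boss (41 mm in diameter, top 60.5 mm up), z up. A slot for the block runs along its x on the bed, 47 mm wide, 30 mm high, from x = -30 mm (mouth) to +30 mm (stop). A bridge 40 mm high covers it; rails and feet reach x = +44, y = +-53 mm
- slot_mouth (a point): middle of the slot's mouth, on the bed; the block goes in along the jig's +x, 60 mm deep, so that 60 mm of it stays out in front. Two thin lips 26 mm high flare out from the mouth, 15 mm further to -x, where they stand 55 mm apart
- stop_face (a point): middle of the slot's end stop, on the bed: the inner end of the block comes to lie here
- nut_top (a point): centre of the boss's top face, 60.5 mm above the bed, on the upright axis of the thread. Turned backward, the screw runs up off the ends of the boss's two threads and falls 5 mm when the screw's x has come about 0.1 rad past the jig's x (or a half turn from there); at the start it is 0.7 to 1.9 rad short of the jig's x
- screw: loose steel clamp screw, 0.18 kg, standing upright in the boss, its thread resting on the boss's thread. Right-handed two-start thread, 10 mm of travel a turn: clockwise from above is forward (down). Origin at the nose (lower end), z up its axis, x to its thread start and the white index line on the knob. About 0.8 mm of play sideways and axially
- screw_knob (a point): middle of the screw's round knurled knob (34 mm in diameter, 20 mm high), 57 mm above the nose; grip it across from above. A 17 mm hexagon stands on it, to 75 mm above the nose. Nose height over the bed: 42 to 44 mm at the start, 45 just before the drop, 40 just after, 30 one turn on; the wood's top is at 26. It falls by its weight only if not gripped
- spanner: 17 mm combination spanner lying on the bed, 211 mm long, not to be moved
- nut: loose 24 mm hexagon nut lying on the bed, not to be moved
- thread_start (a point): start of one of the screw's two threads, hidden in the boss: 16 mm above the nose and 11 mm out along the screw's x
Not all that is in view belongs to the job. There is more than one size of the screw; the job needs the larger.

How it is judged:
By the outcome, as a careful person would: the job done as asked, in the order asked, and still so for the second after the job is handed in, while the arm keeps its last pose, push and grip.
It also fails if it takes over 72 s, if anything falls off the work surface, if the arm or the gripper's body presses on something with over 40 N, if the wrist force passes 120 N, or if a joint passes its speed limit or range.

## Working session

There is one attempt and no reset: what is moved stays moved. The work goes in short steps, Python scripts to look and compute and a tool call to move; the robot and the scene stay as the last step left them, time stands still between calls to the robot, and variables do not carry over. Pictures are saved under pics/ and viewed, at most 10 in all, crops included, and the job is handed in when it is done.

Besides the shell and the picture viewer there is one more tool, called after "Emit:" in YAML: its name, and indented under it one key for each argument. play_rows: Moves the arm, as the interface text tells. Its arguments: {"type":"object","properties":{"targets":{"type":"array","items":{"type":"object","properties":{"grip":{"type":"number"},"linear":{"type":"array","items":{"type":"number"}},"delta_rot":{"type":"array","items":{"type":"number"}}}}},"force":{"type":"number"}},"required":["targets"]}

```bash
ls; mkdir -p pics; cat > h.py <<'E'
import numpy as np, cv2
from workcell import bot
def K(p):
    f=200/np.tan(np.radians(p["fov_y"])/2); return f,p["cx"],p["cy"]
def ray(p,uv):
    f,cx,cy=K(p); T=np.linalg.inv(p["world_to_cam"])
    d=T[:3,:3]@np.array([(uv[0]-cx)/f,-(uv[1]-cy)/f,-1.]); return T[:3,3],d
def at_z(p,uv,z):
    o,d=ray(p,uv); return o+d*(z-o[2])/d[2]
def at_d(p,uv):
    o,d=ray(p,uv); return o+d*p["range_z"][int(round(uv[1])),int(round(uv[0]))]
def cloud(p):
    f,cx,cy=K(p); v,u=np.mgrid[:400,:640]; T=np.linalg.inv(p["world_to_cam"]); r=p["range_z"][...,None]
    return (np.stack([(u-cx)/f,-(v-cy)/f,-np.ones_like(u,float)],-1)*r)@T[:3,:3].T+T[:3,3]
def px(p,X):
    f,cx,cy=K(p); c=p["world_to_cam"]@np.append(X,1); return cx+f*c[0]/-c[2], cy-f*c[1]/-c[2]
def save(p,name,box=None,s=1):
    im=p["color"][...,::-1]
    if box: im=im[box[1]:box[3],box[0]:box[2]]
    cv2.imwrite("pics/"+name,cv2.resize(im,None,fx=s,fy=s,interpolation=cv2.INTER_CUBIC))
E
python3 - <<'E'
from h import *
np.set_printoptions(precision=4,suppress=True)
im=[]
for c in("scene","top"):
    p=bot.camera(c); im.append(p["color"][...,::-1])
    print(c,{k:(v if np.ndim(v)==0 else np.shape(v)) for k,v in p.items()}, np.linalg.inv(p["world_to_cam"])[:3,3])
    for n in("lamella","jig","screw","spanner","nut"):
        for d in bot.search_frame(p,n): print(n,np.round(d["box"]),round(d["conf"],2))
    for n in("lamella_mid","slot_mouth","stop_face","nut_top","screw_knob","jig"):
        for d in bot.pinpoint(p,n): print(n,np.round(d["pixel"],1),round(d["conf"],2),at_d(p,d["pixel"]))
cv2.imwrite("pics/a.png",cv2.resize(np.vstack(im),(480*1,600)))
cv2.imwrite("pics/s0.png",im[0]);cv2.imwrite("pics/t0.png",im[1])
print(bot.get_obs())
E
```

```text
pics
scene {'color': (400, 640, 3), 'range_z': (400, 640), 'fov_y': 43.245463684630515, 'cx': 324.6945468352519, 'cy': 192.22516169674407, 'world_to_cam': (4, 4), 'shot': 1} [ 1.0147 -0.326   0.5851]
lamella [353. 158. 406. 190.] 0.82
jig [354. 214. 419. 271.] 0.74
screw [377. 186. 400. 227.] 0.66
screw [270. 291. 290. 321.] 0.66
spanner [310. 180. 320. 191.] 0.68
nut [318. 283. 336. 303.] 0.51
nut [377. 183. 401. 225.] 0.34
lamella_mid [375.6 181.9] 0.86 [0.4367 0.2222 0.0171]
slot_mouth [402.8 237.8] 0.71 [0.6036 0.1301 0.0417]
stop_face [367.9 250.1] 0.84 [0.576  0.0812 0.0228]
nut_top [389.8 215.2] 0.97 [0.5778 0.1231 0.0753]
screw_knob [280.5 298.7] 0.92 [ 0.5979 -0.0985  0.0519]
screw_knob [389.7 198. ] 0.88 [0.5769 0.1208 0.1102]
jig [386.  242.6] 0.62 [0.5951 0.1016 0.0413]
top {'color': (400, 640, 3), 'range_z': (400, 640), 'fov_y': 45.27549197155018, 'cx': 327.29964398662247, 'cy': 196.56874943003723, 'world_to_cam': (4, 4), 'shot': 2} [0.4076 0.0595 1.084 ]
lamella [234. 202. 267. 258.] 0.68
jig [273. 134. 321. 189.] 0.65
screw [285. 147. 300. 164.] 0.6
screw [391. 138. 40
[... 381 characters left out ...]
.5499 0.1242 0.1086]
screw_knob [292.3 154.8] 0.76 [0.5596 0.1281 0.1197]
screw_knob [397.7 144.8] 0.59 [ 0.5881 -0.0954  0.0579]
jig [295.9 162.6] 0.57 [0.5522 0.1248 0.058 ]
jig [280.9 158.5] 0.31 [0.5694 0.162  0.0061]
{'time': 1.2, 'q': array([66.1202,  4.9785, 10.0782, 95.0999,  0.0008, 89.9999]), 'qd': array([ 0.0117, -0.068 , -0.0091, -0.1014, -0.1323, -0.0342]), 'joint_efforts': array([ -0.0022, -52.0114,  46.4849,   0.002 ,  -0.0001,   0.    ]), 'ee_pos': array([0.2226, 0.5029, 0.2313]), 'tcp_rot': array([-179.9998,   -0.0008,  156.1203]), 'wrist_force': array([-0.3562, -0.1409,  0.3486]), 'torque': array([0.0233, 0.0178, 0.0205]), 'grasp_force': 0.0, 'opening': 0.08551740892925361}
```

View pics/t0.png

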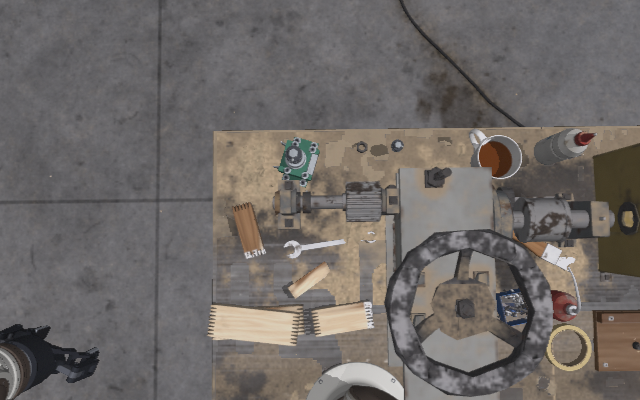

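View pics/s0.png

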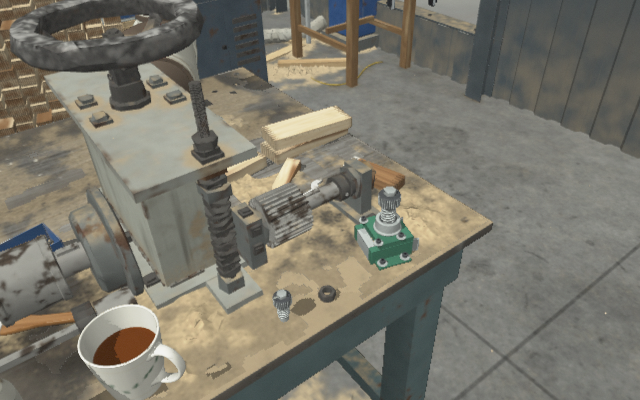

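Top view: the dark block is at (249,230). The jig with its upright screw is at (296,158), with its mouth towards the left edge of the bench.
Look-alikes, top view pixels:
- **Wood:** pale pine pieces at (255,322), (340,318) and (307,280). I choose the dark one at (249,230).
- **Screws:** the one in the jig at (293,155) and the smaller loose one at (397,145). I choose the one in the jig.
- **Nuts:** (360,147) and a ring at (370,237); neither is to be moved.

```bash
python3 - <<'E'
from h import *
np.set_printoptions(precision=4,suppress=True)
t=bot.camera("top"); s=bot.camera("scene")
a=cv2.resize(t["color"][125:265,200:340],(560,560),interpolation=cv2.INTER_CUBIC)
b=cv2.resize(s["color"][150:290,330:450],(240,280),interpolation=cv2.INTER_CUBIC)
im=np.zeros((560,800,3),np.uint8); im[:,:560]=a; im[:280,560:]=b
cv2.imwrite("pics/c1.png",im[...,::-1])
for n,p in(("t",t),("s",s)):
    C=cloud(p)
    for o in("lamella","jig"):
        d=bot.trace(p,o)
        for e in d[:1]:
            m=e["pixels"]&(p["range_z"]>0); P=C[m]; P=P[P[:,2]>.005]
            print(n,o,e["conf"],len(P),P.min(0),P.max(0),np.percentile(P[:,2],[10,50,90]))
            top=P[np.abs(P[:,2]-(.026 if o=="lamella" else .04))<.006]
            r=cv2.minAreaRect((top[:,:2]*1000).astype(np.float32)); print(r, len(top)); print(cv2.boxPoints(r))
# height map of the area from both
H=np.zeros((40,40))
for p in(t,s):
    P=cloud(p).reshape(-1,3); P=P[p["range_z"].ravel()>0]
    i=((P[:,0]-.30)/.01).astype(int); j=((.34-P[:,1])/.01).astype(int)
    k=(P[:,0]>.3)&(i<36)&(P[:,1]<.34)&(j<40)
    np.maximum.at(H,(i[k],j[k]),P[k,2]*100)
print("rows x .30.. up, cols y .34 down")
for i in range(35,-1,-1): print("%.2f"%(.3+i*.01)," ".join("%2d"%round(h) for h in H[i]))
E
```

```text
t lamella 0.62 1110 [0.3496 0.1964 0.0051] [0.469  0.2704 0.032 ] [0.0215 0.0261 0.0289]
((409.49090576171875, 234.24609375), (119.41209411621094, 44.59870529174805), 16.47356414794922) 1019
[[345.9123 238.6991]
 [358.5592 195.9311]
 [473.0695 229.7931]
 [460.4226 272.5611]]
t jig 0.82 1160 [0.5057 0.0774 0.005 ] [0.6174 0.1734 0.1094] [0.0093 0.0387 0.0485]
((562.8182373046875, 123.21090698242188), (67.75936126708984, 74.06636047363281), 72.58838653564453) 528
[[517.344  101.9652]
 [588.0166  79.802 ]
 [608.2925 144.4566]
 [537.6199 166.6198]]
s lamella 0.89 537 [0.399  0.2195 0.0051] [0.4766 0.2715 0.0299] [0.0141 0.0258 0.0275]
((437.486083984375, 242.45700073242188), (70.72382354736328, 46.691123962402344), 15.948177337646484) 425
[[397.0706 255.1877]
 [409.8998 210.2937]
 [477.9016 229.7263]
 [465.0723 274.6203]]
s jig 0.94 2398 [0.5071 0.0755 0.005 ] [0.6231 0.1888 0.0634] [0.0091 0.0309 0.0517]
((567.5210571289062, 125.36585235595703), (68.21804809570312, 75.63716125488281), 72.46233367919922) 727
[[521.1822 104.2382]
 [593.3036  81.4463]
 [613.8599 146.4935]
 [541.7385 169.28
[... 3837 characters left out ...]
  1  1  1  1  1  1  1  1  1  0  1  1  1  1  1  1  1  1  1  1  0  0  0 37 38
0.34  0  0  0  1  1  1  1  1  1  2  3  3  1  1  1  1  1  1  1  1  1  1  1  1  1  1  1  1  1  1  1  1  1  1  1  1  0 37 38 38
0.33  0  0  0  1  1  1  1  1  1  1  1  1  1  1  1  1  1  1  1  1  1  1  1  1  1  1  1  1  1  1  1  1  1  1  1  1  0 37 38 38
0.32  0  0  1  1  1  1  1  0  0  0  1  1  1  1  1  1  0  1  1  1  1  1  1  1  1  1  1  1  1  1  1  1  1  1  1  1  0 38 38 38
0.31  0  0  0  0  1  1  1  0  0  0  1  1  1  1  1  1  0  0  0  0  1  1  1  1  1  1  1  1  1  1  1  1  1  1  1  1 37 38 38 38
0.30  0  0  1  1  1  1  1  0  0  1  1  1  1  1  1  1  0  0  0  1  1  2  2  2  2  1  1  1  1  1  1  1  1  1  1  1 37 38 38 38
```

View pics/c1.png

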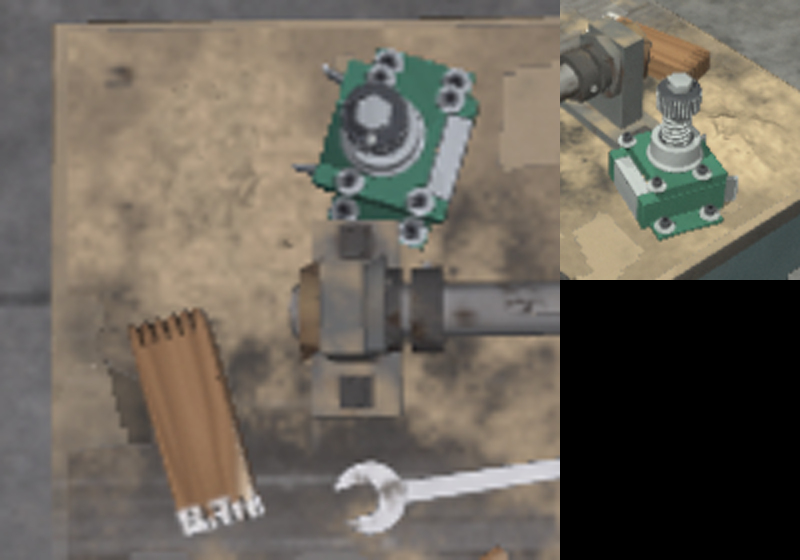

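Crop: the dark block has its finger-jointed ends at about (170,325) and (220,515). The jig's mouth and lips face left at about (320,120), the white stop is at (452,157), and the pedestal bearing next to it has to be avoided. I'll go above the block.

Emit:
play_rows:
  targets:
    - {"linear": [22.9,-25.6,-6],"delta_rot": [0,0,0.3],"grip": 0}
    - {"linear": [22.9,-25.6,-6],"delta_rot": [0,0,0.3],"grip": 0}
    - {"linear": [22.9,-25.6,-6],"delta_rot": [0,0,0.3],"grip": 0}
    - {"linear": [22.9,-25.6,-6],"delta_rot": [0,0,0.3],"grip": 0}
    - {"linear": [22.9,-25.6,-6],"delta_rot": [0,0,0.3],"grip": 0}
    - {"linear": [22.9,-25.6,-6],"delta_rot": [0,0,0.3],"grip": 0}
    - {"linear": [22.9,-25.6,-6],"delta_rot": [0,0,0.3],"grip": 0}
    - {"linear": [22.9,-25.6,-6],"delta_rot": [0,0,0.3],"grip": 0}
    - {"linear": [22.9,-25.6,-6],"delta_rot": [0,0,0.3],"grip": 0}

```text
time: 2.4
ee_pos: [0.4522, 0.2457, 0.1709]
tcp_rot: [-180.0, -0.0, 173.1]
wrist_force: [-0.6, 0.2, -0.0]
opening: 0.0854
grasp_force: 0.0
```

```bash
python3 - <<'E'
from h import *
np.set_printoptions(precision=4,suppress=True)
o=bot.get_obs(); print(o["q"],o["ee_pos"],o["tcp_rot"],o["time"])
for c in("scene","top"):
    p=bot.camera(c)
    for n,z in(("lamella_mid",0),("slot_mouth",0),("stop_face",0),("nut_top",.0605),("screw_knob",.1),("jig",0)):
        for d in bot.pinpoint(p,n): print(c,n,round(d["conf"],2),at_z(p,d["pixel"],z)[:2])
    save(p,c+"1.png",[180,60,400,270] if c=="top" else [300,60,500,280],2)
E
```

```text
[28.5145 -0.6363 -2.3945 88.284   0.0062 35.3783] [0.4522 0.2457 0.1709] [-179.9806   -0.038   173.1363] 2.4
scene lamella_mid 0.87 [0.4172 0.2405]
scene lamella_mid 0.52 [0.5744 0.1635]
scene slot_mouth 0.87 [0.5703 0.1654]
scene stop_face 0.6 [0.5518 0.1026]
scene nut_top 0.71 [0.5673 0.1328]
scene screw_knob 0.76 [0.5657 0.1328]
scene screw_knob 0.64 [ 0.6387 -0.1174]
scene jig 0.68 [0.5672 0.1336]
top lamella_mid 0.91 [0.4137 0.2352]
top slot_mouth 0.56 [0.5688 0.1556]
top stop_face 0.66 [0.5571 0.1001]
top nut_top 0.9 [0.5629 0.1192]
top nut_top 0.25 [0.5468 0.0979]
top screw_knob 0.6 [0.5625 0.1307]
top screw_knob 0.57 [ 0.5807 -0.0905]
top screw_knob 0.5 [0.5534 0.15  ]
top jig 0.71 [0.5683 0.1369]
```

Emit:
play_rows:
  targets:
    - {"linear": [0.1,0.2,-4],"delta_rot": [0,0,0.15],"grip": 0}
    - {"linear": [0.1,0.2,-8],"delta_rot": [0,0,0.3],"grip": 0}
    - {"linear": [0.1,0.2,-11],"delta_rot": [0,0,0.408],"grip": 0}
    - {"linear": [0.1,0.2,-13],"delta_rot": [0,0,0.408],"grip": 0}
    - {"linear": [0.1,0.2,-15],"delta_rot": [0,0,0.408],"grip": 0}
    - {"linear": [0.1,0.2,-16.5],"delta_rot": [0,0,0.408],"grip": 0}
    - {"linear": [0.1,0.2,-16.8],"delta_rot": [0,0,0.408],"grip": 0}

```text
time: 3.8
ee_pos: [0.4518, 0.2484, 0.0016]
tcp_rot: [-180.0, -0.1, -163.3]
wrist_force: [-0.7, 0.1, 0.3]
opening: 0.0856
grasp_force: 0.0
```

Emit:
play_rows:
  targets:
    - {"linear": [0,0,0],"delta_rot": [0,0,0],"grip": 255}
    - {"linear": [0,0,0],"delta_rot": [0,0,0],"grip": 255}
    - {"linear": [0,0,0],"delta_rot": [0,0,0],"grip": 255}
    - {"linear": [0,0,0],"delta_rot": [0,0,0],"grip": 255}
    - {"linear": [0,0,0],"delta_rot": [0,0,0],"grip": 255}
    - {"linear": [0,0,0],"delta_rot": [0,0,0],"grip": 255}
    - {"linear": [0,0,0],"delta_rot": [0,0,0],"grip": 255}
    - {"linear": [0,0,0],"delta_rot": [0,0,0],"grip": 255}
  force: 35

```text
time: 4.6
ee_pos: [0.4534, 0.2493, 0.0045]
tcp_rot: [180.0, 0.1, -163.3]
wrist_force: [0.1, -0.0, 7.1]
opening: 0.0425
grasp_force: 36.7
```

Emit:
play_rows:
  targets:
    - {"linear": [0,0,2],"delta_rot": [0,0,0],"grip": 255}
    - {"linear": [4,1.1,2.5],"delta_rot": [0,0,0],"grip": 255}
    - {"linear": [8,2.2,2.5],"delta_rot": [0,0,0],"grip": 255}
    - {"linear": [12,3.3,2.5],"delta_rot": [0,0,0],"grip": 255}
    - {"linear": [16.2,4.4,2.5],"delta_rot": [0,0,0],"grip": 255}
    - {"linear": [16.2,4.4,2.5],"delta_rot": [0,0,0.14],"grip": 255}
    - {"linear": [16.2,4.4,2.5],"delta_rot": [0,0,0.28],"grip": 255}
    - {"linear": [16.2,4.4,2.5],"delta_rot": [0,0,0.42],"grip": 255}
    - {"linear": [16.2,4.4,2.5],"delta_rot": [0,0,0.56],"grip": 255}
    - {"linear": [16.2,4.4,2.5],"delta_rot": [0,0,0.7],"grip": 255}

```text
time: 5.6
ee_pos: [0.6146, 0.2929, 0.0281]
tcp_rot: [180.0, -0.0, -122.9]
wrist_force: [-0.3, 0.3, -0.6]
opening: 0.0419
grasp_force: 35.8
```

Emit:
play_rows:
  targets:
    - {"linear": [0,0,0],"delta_rot": [0,0,0.14],"grip": 255}
    - {"linear": [0,0,0],"delta_rot": [0,0,0.283],"grip": 255}
    - {"linear": [0,0,0],"delta_rot": [0,0,0.283],"grip": 255}
    - {"linear": [0,0,0],"delta_rot": [0,0,0.283],"grip": 255}

```text
time: 6.0
ee_pos: [0.6146, 0.2929, 0.0283]
tcp_rot: [180.0, -0.0, -107.2]
wrist_force: [-0.7, -0.6, -0.3]
opening: 0.0425
grasp_force: 35.9
```

```bash
python3 - <<'E'
from h import *
np.set_printoptions(precision=4,suppress=True)
o=bot.get_obs(); print(o["q"],o["ee_pos"],o["tcp_rot"],o["time"])
im=np.zeros((600,800,3),np.uint8)
t=bot.camera("top"); s=bot.camera("scene")
im[:480,:440]=cv2.resize(t["color"][100:220,210:320],(440,480),interpolation=cv2.INTER_CUBIC)
im[:480,440:]=cv2.resize(s["color"][140:300,350:470],(360,480),interpolation=cv2.INTER_CUBIC)
cv2.imwrite("pics/pre.png",im[...,::-1])
for n,p in(("t",t),("s",s)):
    C=cloud(p)
    e=bot.trace(p,"lamella")
    for e in e[:1]:
        P=C[e["pixels"]&(p["range_z"]>0)]; print(n,e["conf"],e["box"],np.median(P,0))
        top=P[P[:,2]>np.percentile(P[:,2],50)-.006]
        r=cv2.minAreaRect((top[:,:2]*1000).astype(np.float32)); print(r,cv2.boxPoints(r))
E
```

```text
[ 25.4796  23.6092   9.9564  76.3527   0.0023 -47.2849] [0.6146 0.2929 0.0283] [ 179.9944   -0.002  -107.2354] 6.0
t 0.74 [224.3, 128.1, 270.9, 160.5] [0.5951 0.2332 0.0494]
((587.2349243164062, 219.31422424316406), (140.08721923828125, 68.68264770507812), 50.91656494140625) [[516.4191 186.5949]
 [569.7325 143.2938]
 [658.0508 252.0335]
 [604.7373 295.3346]]
s 0.87 [416.3, 192.2, 484.6, 231.7] [0.6079 0.2347 0.0494]
((603.6978149414062, 249.41326904296875), (120.41329956054688, 46.361541748046875), 74.12944793701172) [[564.9362 197.8407]
 [609.5306 185.1624]
 [642.4594 300.9858]
 [597.8651 313.6641]]
```

View pics/pre.png

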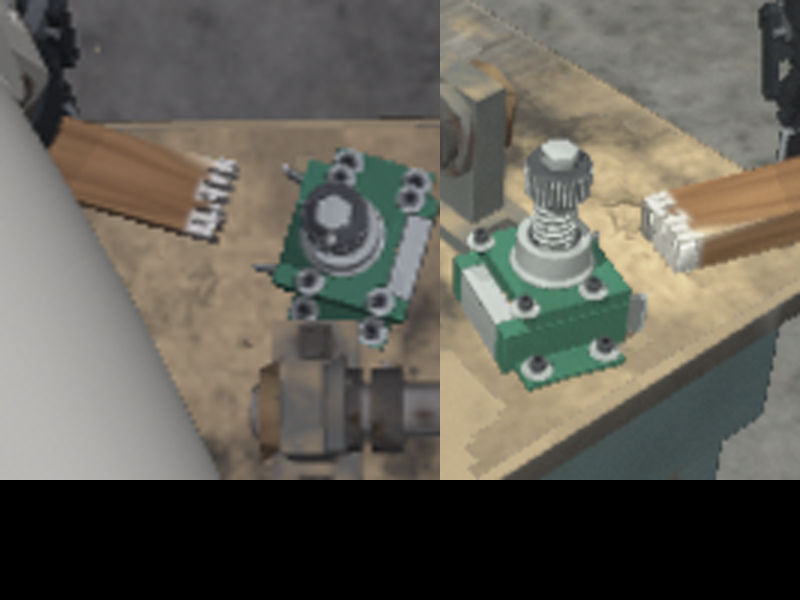

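The block is held straight and about 24 mm up. Its inner end at (680,230) in the right panel points at the mouth. I'll lower it and start it into the lips.

Emit:
play_rows:
  targets:
    - {"linear": [0.15,-0.05,-1.2],"delta_rot": [0,0,0],"grip": 255}
    - {"linear": [0.15,-0.05,-2.25],"delta_rot": [0,0,0],"grip": 255}
    - {"linear": [-0.14,-1.0,-2.25],"delta_rot": [0,0,0],"grip": 255}
    - {"linear": [-0.43,-1.95,-2.25],"delta_rot": [0,0,0],"grip": 255}
    - {"linear": [-0.72,-2.9,-2.25],"delta_rot": [0,0,0],"grip": 255}
    - {"linear": [-0.87,-3.4,-2.25],"delta_rot": [0,0,0],"grip": 255}
    - {"linear": [-1.02,-3.9,-2.25],"delta_rot": [0,0,0],"grip": 255}
    - {"linear": [-1.16,-4.35,-2.25],"delta_rot": [0,0,0],"grip": 255}
    - {"linear": [-1.31,-4.83,-2.25],"delta_rot": [0,0,0],"grip": 255}
    - {"linear": [-1.46,-5.31,-2.25],"delta_rot": [0,0,0],"grip": 255}

```text
time: 7.2
ee_pos: [0.6, 0.2395, 0.0058]
tcp_rot: [-180.0, 0.0, -107.0]
wrist_force: [0.2, 1.0, -0.7]
opening: 0.0423
grasp_force: 37.0
```

Emit:
play_rows:
  targets:
    - {"linear": [-0.15,-0.48,0],"delta_rot": [0,0,0],"grip": 255}
    - {"linear": [-0.3,-0.96,0],"delta_rot": [0,0,0],"grip": 255}
    - {"linear": [-0.44,-1.43,0],"delta_rot": [0,0,0],"grip": 255}
    - {"linear": [-0.58,-1.91,0],"delta_rot": [0,0,0],"grip": 255}
    - {"linear": [-0.73,-2.4,0],"delta_rot": [0,0,0],"grip": 255}
    - {"linear": [-0.88,-2.87,0],"delta_rot": [0,0,0],"grip": 255}
    - {"linear": [-0.88,-2.87,0],"delta_rot": [0,0,0],"grip": 255}

```text
time: 7.9
ee_pos: [0.5911, 0.2105, 0.0058]
tcp_rot: [180.0, -0.0, -107.0]
wrist_force: [-0.4, 0.5, -0.9]
opening: 0.0421
grasp_force: 37.0
```

Emit:
play_rows:
  targets:
    - {"linear": [-0.15,-0.48,0],"delta_rot": [0,0,0],"grip": 255}
    - {"linear": [-0.26,-0.86,0],"delta_rot": [0,0,0],"grip": 255}
    - {"linear": [-0.32,-1.05,0],"delta_rot": [0,0,0],"grip": 255}
    - {"linear": [-0.35,-1.15,0],"delta_rot": [0,0,0],"grip": 255}
    - {"linear": [-0.35,-1.15,0],"delta_rot": [0,0,0],"grip": 255}

```text
time: 8.4
ee_pos: [0.5877, 0.1995, 0.0058]
tcp_rot: [-180.0, 0.0, -107.0]
wrist_force: [-0.8, 0.2, -0.7]
opening: 0.0423
grasp_force: 36.9
```

Emit:
play_rows:
  targets:
    - {"linear": [-0.05,-0.15,0],"delta_rot": [0,0,0],"grip": 255}
    - {"linear": [-0.09,-0.29,0],"delta_rot": [0,0,0],"grip": 255}
    - {"linear": [-0.09,-0.29,0],"delta_rot": [0,0,0],"grip": 255}

```text
time: 8.7
ee_pos: [0.5877, 0.1992, 0.0065]
tcp_rot: [-180.0, 0.3, -106.9]
wrist_force: [2.6, 11.8, -1.6]
opening: 0.0425
grasp_force: 36.8
```

Emit:
play_rows:
  targets:
    - {"linear": [-0.05,-0.15,0],"delta_rot": [0,0,0],"grip": 255}
    - {"linear": [-0.06,-0.19,0],"delta_rot": [0,0,0],"grip": 255}
    - {"linear": [-0.06,-0.19,0],"delta_rot": [0,0,0],"grip": 255}

```text
time: 9.0
ee_pos: [0.5877, 0.1992, 0.0069]
tcp_rot: [-180.0, 0.5, -106.9]
wrist_force: [4.4, 20.7, -2.0]
opening: 0.0421
grasp_force: 36.7
```

Emit:
play_rows:
  targets:
    - {"linear": [0,0,-0.1],"delta_rot": [0,0,0],"grip": 255}
    - {"linear": [0,0,-0.15],"delta_rot": [0,0,0],"grip": 255}
    - {"linear": [0,0,-0.15],"delta_rot": [0,0,0],"grip": 255}

```text
time: 9.3
ee_pos: [0.5878, 0.1992, 0.006]
tcp_rot: [-179.9, 0.5, -106.9]
wrist_force: [3.1, 20.4, 1.8]
opening: 0.0425
grasp_force: 37.3
```

Emit:
play_rows:
  targets:
    - {"linear": [0,0,0],"delta_rot": [0,0,0],"grip": 150}
    - {"linear": [0,0,0],"delta_rot": [0,0,0],"grip": 60}
    - {"linear": [0.1,0.3,0],"delta_rot": [0,0,0],"grip": 0}
    - {"linear": [0.1,0.3,0],"delta_rot": [0,0,0],"grip": 0}
    - {"linear": [0.1,0.3,3],"delta_rot": [0,0,0],"grip": 0}
    - {"linear": [0.1,0.3,8],"delta_rot": [0,0,0],"grip": 0}
    - {"linear": [0.1,0.3,13],"delta_rot": [0,0,0],"grip": 0}
    - {"linear": [0.1,6,16],"delta_rot": [0,0,0],"grip": 0}
    - {"linear": [0.1,10,16],"delta_rot": [0,0,0],"grip": 0}

```text
time: 10.2
ee_pos: [0.5889, 0.2916, 0.1687]
tcp_rot: [-179.7, 0.2, -107.2]
wrist_force: [0.7, 0.8, -0.1]
opening: 0.0855
grasp_force: 0.0
```

```bash
python3 - <<'E'
from h import *
np.set_printoptions(precision=4,suppress=True)
o=bot.get_obs(); print(o["q"],o["ee_pos"],o["tcp_rot"],o["time"])
im=np.zeros((480,800,3),np.uint8)
t=bot.camera("top"); s=bot.camera("scene")
im[:,:440]=cv2.resize(t["color"][100:220,210:320],(440,480),interpolation=cv2.INTER_CUBIC)
im[:,440:]=cv2.resize(s["color"][140:300,350:470],(360,480),interpolation=cv2.INTER_CUBIC)
cv2.imwrite("pics/home.png",im[...,::-1])
for n,p in(("t",t),("s",s)):
    C=cloud(p)
    for e in bot.trace(p,"lamella")[:1]:
        P=C[e["pixels"]&(p["range_z"]>0)]; top=P[abs(P[:,2]-.026)<.006]
        r=cv2.minAreaRect((top[:,:2]*1000).astype(np.float32)); print(n,e["conf"],r,cv2.boxPoints(r))
    for a,z in(("screw_knob",.1),("nut_top",.0605)):
        for d in bot.pinpoint(p,a): print(n,a,round(d["conf"],2),d["pixel"],at_z(p,d["pixel"],z)[:2])
    for lo,hi in((.1,.125),(.056,.064)):
        Q=C.reshape(-1,3); Q=Q[(np.hypot(Q[:,0]-.565,Q[:,1]-.129)<.035)&(Q[:,2]>lo)&(Q[:,2]<hi)]
        if len(Q)>5: print(n,lo,len(Q),cv2.minEnclosingCircle((Q[:,:2]*1000).astype(np.float32)),np.percentile(Q[:,2],[5,25,50,75,95]))
E
```

```text
[ 26.3546  18.8887  19.3752  90.1307  -0.0253 -46.4478] [0.5889 0.2916 0.1687] [-179.7246    0.2268 -107.1971] 10.2
t 0.85 ((581.351318359375, 184.27224731445312), (56.288028717041016, 42.69258117675781), 72.29276275634766) [[552.4562 163.9542]
 [593.1262 150.9691]
 [610.2464 204.5903]
 [569.5765 217.5754]]
t screw_knob 0.64 [293.6, 153.2] [0.566  0.1268]
t screw_knob 0.5 [396.1, 144.1] [ 0.5822 -0.0858]
t nut_top 0.76 [296.4, 158.0] [0.5619 0.1235]
t nut_top 0.18 [291.2, 156.3] [0.5657 0.1347]
t 0.1 233 ((564.4911499023438, 126.76294708251953), 18.016450881958008) [0.1048 0.1086 0.1108 0.1157 0.119 ]
t 0.056 88 ((563.6786499023438, 126.62162780761719), 20.19255828857422) [0.057  0.0588 0.0601 0.0619 0.0633]
s 0.97 ((586.628173828125, 190.46685791015625), (51.23257827758789, 45.62070846557617), 69.87108612060547) [[556.3956 174.265 ]
 [599.2299 158.5654]
 [616.8607 206.6687]
 [574.0265 222.3683]]
s screw_knob 0.93 [391.8, 199.5] [0.5723 0.1304]
s screw_knob 0.55 [281.0, 297.7] [ 0.6345 -0.1176]
s nut_top 0.81 [390.4, 216.3] [0.5677 0.135 ]
s 0.1 342 ((569.355712890625, 126.94857788085938), 17.79369354248047) [0.1018 0.1073 0.1102 0.1133 0.1184]
s 0.056 231 ((568.136962890625, 127.70832824707031), 20.677812576293945) [0.0568 0.0589 0.0602 0.0613 0.0627]
```

View pics/home.png

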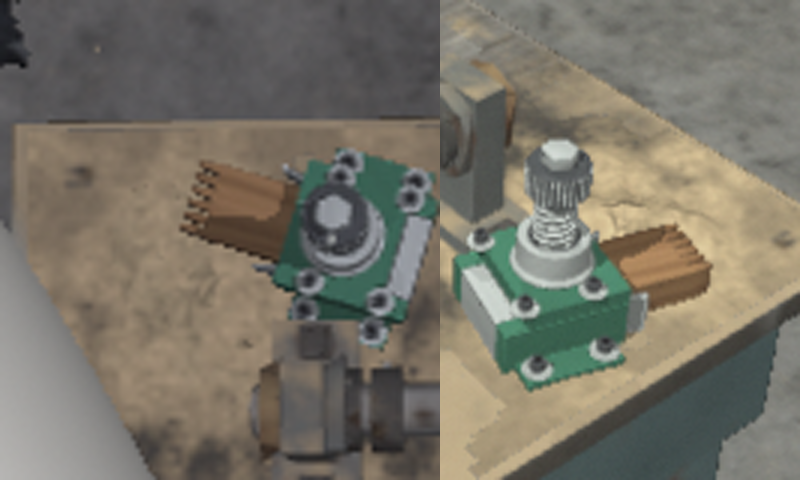

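The block is in the slot: only its outer part shows, at (235,215) in the left panel. The screw stands in the boss at (335,215). Next I'll read the index mark's angle from above.

```bash
cat >> h.py <<'E'
def knob(p,name=None,c=(.5645,.1267),z=.11):
    """polar brightness of knob top around world centre: world yaw of index"""
    g=cv2.cvtColor(p["color"],cv2.COLOR_RGB2GRAY); out=[]
    for a in range(0,360,15):
        v=[]
        for r in (.0115,.013,.0145):
            X=np.array([c[0]+r*np.cos(np.radians(a)),c[1]+r*np.sin(np.radians(a)),z]); u=px(p,X)
            v.append(cv2.getRectSubPix(g,(1,1),u)[0,0])
        out.append((a,int(np.max(v))))
    return out
E
python3 - <<'E'
from h import *
ps=[bot.camera("top") for _ in range(2)]
print(knob(ps[0]))
u=px(ps[0],np.array([.5645,.1267,.11])); print(u)
x,y=int(u[0]),int(u[1]); s=bot.camera("scene"); us=px(s,np.array([.5693,.127,.1])); X,Y=int(us[0]),int(us[1])
im=np.hstack([cv2.resize(p["color"][b-14:b+14,a-14:a+14],(400,400),interpolation=cv2.INTER_CUBIC) for p,a,b in((ps[0],x,y),(s,X,Y))])
cv2.imwrite("pics/k.png",im[...,::-1])
E
```

```text
[(0, 76), (15, 69), (30, 70), (45, 76), (60, 71), (75, 62), (90, 63), (105, 61), (120, 54), (135, 59), (150, 67), (165, 119), (180, 112), (195, 69), (210, 69), (225, 71), (240, 70), (255, 71), (270, 74), (285, 71), (300, 72), (315, 66), (330, 67), (345, 67)]
(np.float64(293.2912501466813), np.float64(153.1449367419589))
```

View pics/k.png

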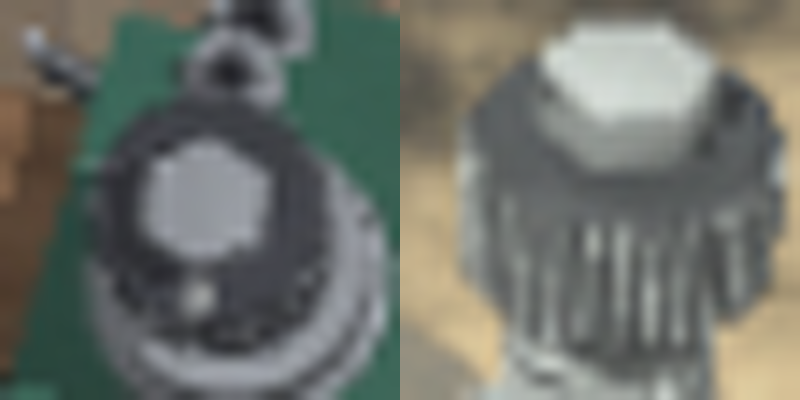

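Emit:
play_rows:
  targets:
    - {"linear": [-0.5,-4,0],"delta_rot": [0,0,-0.15],"grip": 0}
    - {"linear": [-1,-8,0],"delta_rot": [0,0,-0.3],"grip": 0}
    - {"linear": [-1.5,-12,0],"delta_rot": [0,0,-0.45],"grip": 0}
    - {"linear": [-2.25,-16.3,0],"delta_rot": [0,0,-0.6],"grip": 0}
    - {"linear": [-2.25,-16.3,0],"delta_rot": [0,0,-0.74],"grip": 0}
    - {"linear": [-2.25,-16.3,0],"delta_rot": [0,0,-0.88],"grip": 0}
    - {"linear": [-2.25,-16.3,0],"delta_rot": [0,0,-1.03],"grip": 0}
    - {"linear": [-2.25,-16.3,0],"delta_rot": [0,0,-1.17],"grip": 0}
    - {"linear": [-2.25,-16.3,0],"delta_rot": [0,0,-1.31],"grip": 0}
    - {"linear": [-2.25,-16.3,0],"delta_rot": [0,0,-1.45],"grip": 0}

```text
time: 11.75
ee_pos: [0.5647, 0.1281, 0.164]
tcp_rot: [180.0, 0.0, 169.6]
wrist_force: [0.2, 0.5, -0.6]
opening: 0.085
grasp_force: 0.0
```

```bash
python3 - <<'E'
from h import *
np.set_printoptions(precision=4,suppress=True)
o=bot.get_obs(); print(o["q"],o["ee_pos"],o["tcp_rot"],o["time"])
s=bot.camera("scene"); C=cloud(s); Q=C.reshape(-1,3)
print([ (round(d["conf"],2),at_z(s,d["pixel"],.0996)) for d in bot.pinpoint(s,"screw_knob")])
# gripper silhouettes in slab above the knob
for lo,hi in((.18,.2),(.2,.23)):
    g=Q[(np.hypot(Q[:,0]-.566,Q[:,1]-.129)<.09)&(Q[:,2]>lo)&(Q[:,2]<hi)]; print(lo,len(g),g.min(0),g.max(0))
im=cv2.resize(s["color"][100:260,320:480],(600,600),interpolation=cv2.INTER_CUBIC)
for X,c in (((.5664,.1286,.0),(0,0,255)),):
    T=o["ee_pos"]
    for z in np.arange(.07,.17,.005):
        u=px(s,np.array([T[0],T[1],z])); cv2.circle(im,(int((u[0]-320)*3.75),int((u[1]-100)*3.75)),2,(255,0,0),-1)
cv2.imwrite("pics/ab.png",im[...,::-1])
E
```

```text
[12.7857  8.1029  6.0371 87.9245 -0.0014 23.2311] [0.5647 0.1281 0.164 ] [179.9975   0.0094 169.5546] 11.75
[(0.9, array([ 0.6357, -0.1194,  0.0996])), (0.75, array([0.5694, 0.1296, 0.0996])), (0.67, array([0.6168, 0.0833, 0.0996])), (0.56, array([0.6359, 0.0275, 0.0996]))]
0.18 300 [0.5472 0.0715 0.1801] [0.5867 0.1828 0.1999]
0.2 612 [0.5404 0.0533 0.2   ] [0.5915 0.2004 0.23  ]
```

View pics/ab.png

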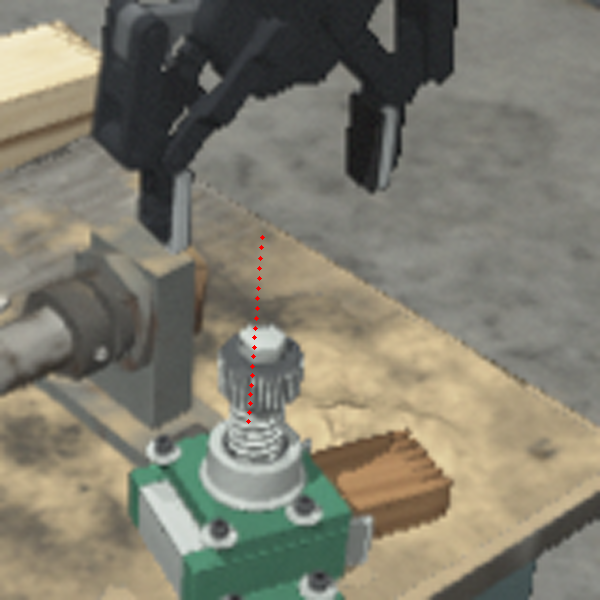

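The tool axis (dots) falls close to the knob at (260,370), about 2 mm to its left. I'll correct, go down and grip.

Emit:
play_rows:
  targets:
    - {"linear": [0.23,0.1,-2],"delta_rot": [0,0,0],"grip": 60}
    - {"linear": [0.23,0.1,-5],"delta_rot": [0,0,0],"grip": 60}
    - {"linear": [0.23,0.1,-7],"delta_rot": [0,0,0],"grip": 60}
    - {"linear": [0.23,0.1,-8.2],"delta_rot": [0,0,0],"grip": 60}
    - {"linear": [0.23,0.1,-8.2],"delta_rot": [0,0,0],"grip": 60}

```text
time: 12.35
ee_pos: [0.5662, 0.1293, 0.0804]
tcp_rot: [-179.9, -0.1, 170.0]
wrist_force: [0.3, -0.6, -0.3]
opening: 0.0653
grasp_force: 0.0
```

Emit:
play_rows:
  targets:
    - {"linear": [0,0,0],"delta_rot": [0,0,0],"grip": 120}
    - {"linear": [0,0,0],"delta_rot": [0,0,0],"grip": 255}
    - {"linear": [0,0,0],"delta_rot": [0,0,0],"grip": 255}
    - {"linear": [0,0,0],"delta_rot": [0,0,0],"grip": 255}
    - {"linear": [0,0,0],"delta_rot": [0,0,0],"grip": 255}
  force: 25

```text
time: 12.85
ee_pos: [0.5677, 0.1296, 0.0833]
tcp_rot: [180.0, 0.1, 169.9]
wrist_force: [-1.3, -1.5, 6.6]
opening: 0.0332
grasp_force: 24.7
```

Emit:
play_rows:
  targets:
    - {"linear": [0,0,0.06],"delta_rot": [0,0,0.12],"grip": 255}
    - {"linear": [0,0,0.1],"delta_rot": [0,0,0.26],"grip": 255}
    - {"linear": [0,0,0.12],"delta_rot": [0,0,0.4],"grip": 255}
    - {"linear": [0,0,0.14],"delta_rot": [0,0,0.54],"grip": 255}
    - {"linear": [0,0,0.16],"delta_rot": [0,0,0.68],"grip": 255}
    - {"linear": [0,0,0.18],"delta_rot": [0,0,0.82],"grip": 255}

```text
time: 13.45
ee_pos: [0.5672, 0.1299, 0.0845]
tcp_rot: [180.0, 0.1, -142.7]
wrist_force: [-2.8, -0.2, 3.3]
opening: 0.0332
grasp_force: 24.6
```

Emit:
play_rows:
  targets:
    - {"linear": [0,0,0.02],"delta_rot": [0,0,0.14],"grip": 255}
    - {"linear": [0,0,0.04],"delta_rot": [0,0,0.28],"grip": 255}
    - {"linear": [0,0,0.06],"delta_rot": [0,0,0.42],"grip": 255}
    - {"linear": [0,0,0.08],"delta_rot": [0,0,0.55],"grip": 255}
    - {"linear": [0,0,0.08],"delta_rot": [0,0,0.55],"grip": 255}

```text
time: 13.95
ee_pos: [0.5662, 0.1298, 0.0848]
tcp_rot: [179.9, -0.0, -111.3]
wrist_force: [-5.8, 0.8, 3.9]
opening: 0.0331
grasp_force: 24.7
```

Emit:
play_rows:
  targets:
    - {"linear": [-0.05,0,0.02],"delta_rot": [0,0,0.13],"grip": 255}
    - {"linear": [-0.1,0,0.04],"delta_rot": [0,0,0.26],"grip": 255}
    - {"linear": [-0.1,0,0.06],"delta_rot": [0,0,0.36],"grip": 255}
    - {"linear": [-0.1,0,0.06],"delta_rot": [0,0,0.36],"grip": 255}

```text
time: 14.35
ee_pos: [0.5654, 0.1295, 0.0847]
tcp_rot: [179.9, -0.0, -90.9]
wrist_force: [-2.4, -0.9, -2.6]
opening: 0.0328
grasp_force: 25.0
```

Emit:
play_rows:
  targets:
    - {"linear": [0,0,0],"delta_rot": [0,0,0],"grip": 80}
    - {"linear": [0,0,0],"delta_rot": [0,0,0],"grip": 60}
    - {"linear": [0,0,0],"delta_rot": [0,0,0],"grip": 60}
    - {"linear": [0,0,0],"delta_rot": [0,0,0],"grip": 60}
    - {"linear": [0,0,4],"delta_rot": [0,0,0],"grip": 60}
    - {"linear": [0,0,8.5],"delta_rot": [0,0,0],"grip": 60}
    - {"linear": [0,7,8.5],"delta_rot": [0,0,0],"grip": 60}
    - {"linear": [0,12,8.5],"delta_rot": [0,0,0],"grip": 60}
    - {"linear": [0,16,8.5],"delta_rot": [0,0,0],"grip": 60}
    - {"linear": [0,16,8.5],"delta_rot": [0,0,0],"grip": 60}

```text
time: 15.35
ee_pos: [0.5654, 0.2941, 0.1695]
tcp_rot: [180.0, 0.1, -90.8]
wrist_force: [0.2, -0.6, -0.7]
opening: 0.0652
grasp_force: 0.0
```

```bash
cat > look.py <<'E'
from h import *
import sys
np.set_printoptions(precision=4,suppress=True)
o=bot.get_obs(); print(o["q"],o["ee_pos"],o["tcp_rot"],o["time"])
t=bot.camera("top"); s=bot.camera("scene")
for n,p in(("t",t),("s",s)):
    Q=cloud(p).reshape(-1,3); Q=Q[(np.hypot(Q[:,0]-.567,Q[:,1]-.129)<.03)&(Q[:,2]>.09)&(Q[:,2]<.13)]
    print(n,len(Q),cv2.minEnclosingCircle((Q[:,:2]*1000).astype(np.float32)),np.percentile(Q[:,2],[5,25,50,75,90,95,99]))
zt=float(sys.argv[2]) if len(sys.argv)>2 else .107
print(knob(t,z=zt)); u=px(t,np.array([.5645,.1267,.11])); us=px(s,np.array([.5693,.127,.1]))
im=np.hstack([cv2.resize(p["color"][int(b)-14:int(b)+14,int(a)-14:int(a)+14],(400,400),interpolation=cv2.INTER_CUBIC) for p,a,b in((t,*u),(s,*us))])
cv2.imwrite("pics/"+sys.argv[1],im[...,::-1])
E
python3 look.py k2.png
```

```text
[ 27.4568  16.3732  16.3367  89.949    0.0545 -61.7736] [0.5654 0.2941 0.1695] [179.9871   0.0549 -90.7696] 15.35
t 240 ((564.7711791992188, 126.36600494384766), 17.991714477539062) [0.1006 0.1061 0.1082 0.1129 0.116  0.117  0.1184]
s 425 ((568.0772705078125, 127.72850036621094), 18.789846420288086) [0.0922 0.0998 0.1069 0.1092 0.1155 0.1162 0.1175]
[(0, 68), (15, 69), (30, 96), (45, 85), (60, 67), (75, 68), (90, 70), (105, 51), (120, 53), (135, 66), (150, 71), (165, 69), (180, 70), (195, 72), (210, 70), (225, 70), (240, 69), (255, 74), (270, 152), (285, 89), (300, 70), (315, 70), (330, 70), (345, 69)]
```

View pics/k2.png

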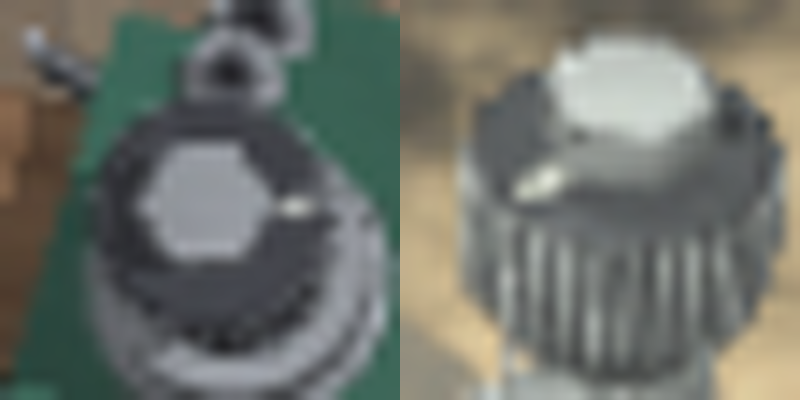

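The index is now at (295,207), yaw about 268°. The knob sits about 2.6 mm below its starting height, so the thread has dropped. I'll regrip and turn forward.

Emit:
play_rows:
  targets:
    - {"linear": [0.03,-5,0],"delta_rot": [0,0,0],"grip": 60}
    - {"linear": [0.03,-10,0],"delta_rot": [0,0,0],"grip": 60}
    - {"linear": [0.03,-14,0],"delta_rot": [0,0,0],"grip": 60}
    - {"linear": [0.03,-16.4,0],"delta_rot": [0,0,0],"grip": 60}
    - {"linear": [0.03,-16.4,-2],"delta_rot": [0,0,0],"grip": 60}
    - {"linear": [0.03,-16.4,-5],"delta_rot": [0,0,0],"grip": 60}
    - {"linear": [0.03,-16.4,-7.5],"delta_rot": [0,0,0],"grip": 60}
    - {"linear": [0.03,-16.4,-8.9],"delta_rot": [0,0,0],"grip": 60}
    - {"linear": [0.03,-16.4,-8.9],"delta_rot": [0,0,0],"grip": 60}

```text
time: 16.35
ee_pos: [0.5652, 0.1244, 0.0794]
tcp_rot: [179.8, -0.0, -91.0]
wrist_force: [0.2, -0.0, -0.2]
opening: 0.0652
grasp_force: 0.0
```

Emit:
play_rows:
  targets:
    - {"linear": [0,0,0],"delta_rot": [0,0,0],"grip": 120}
    - {"linear": [0,0,0],"delta_rot": [0,0,0],"grip": 255}
    - {"linear": [0,0,0],"delta_rot": [0,0,0],"grip": 255}
    - {"linear": [0,0,0],"delta_rot": [0,0,0],"grip": 255}
    - {"linear": [0,0,0],"delta_rot": [0,0,0],"grip": 255}
  force: 25

```text
time: 16.85
ee_pos: [0.5671, 0.1259, 0.0827]
tcp_rot: [-179.9, 0.0, -90.9]
wrist_force: [-2.6, -0.5, 7.3]
opening: 0.0326
grasp_force: 24.7
```

Emit:
play_rows:
  targets:
    - {"linear": [0,0,0],"delta_rot": [0,0,0],"grip": 100}
    - {"linear": [0,0,0],"delta_rot": [0,0,0],"grip": 90}
    - {"linear": [-0.05,0.38,0],"delta_rot": [0,0,0],"grip": 90}
    - {"linear": [-0.05,0.38,0],"delta_rot": [0,0,0],"grip": 120}
    - {"linear": [-0.05,0.38,0],"delta_rot": [0,0,0],"grip": 255}
    - {"linear": [-0.05,0.38,0],"delta_rot": [0,0,0],"grip": 255}
    - {"linear": [-0.05,0.38,0],"delta_rot": [0,0,0],"grip": 255}
    - {"linear": [-0.05,0.38,0],"delta_rot": [0,0,0],"grip": 255}

```text
time: 17.65
ee_pos: [0.5659, 0.1295, 0.0811]
tcp_rot: [-180.0, 0.0, -91.0]
wrist_force: [1.2, 1.3, 0.0]
opening: 0.0328
grasp_force: 24.8
```

Emit:
play_rows:
  targets:
    - {"linear": [0,0,-0.02],"delta_rot": [0,0,-0.14],"grip": 255}
    - {"linear": [0,0,-0.045],"delta_rot": [0,0,-0.28],"grip": 255}
    - {"linear": [0,0,-0.067],"delta_rot": [0,0,-0.42],"grip": 255}
    - {"linear": [0,0,-0.09],"delta_rot": [0,0,-0.56],"grip": 255}
    - {"linear": [0,0,-0.11],"delta_rot": [0,0,-0.7],"grip": 255}
    - {"linear": [0,0,-0.134],"delta_rot": [0,0,-0.84],"grip": 255}
    - {"linear": [0,0,-0.156],"delta_rot": [0,0,-0.98],"grip": 255}
    - {"linear": [0,0,-0.178],"delta_rot": [0,0,-1.12],"grip": 255}
    - {"linear": [0,0,-0.2],"delta_rot": [0,0,-1.26],"grip": 255}
    - {"linear": [0,0,-0.223],"delta_rot": [0,0,-1.4],"grip": 255}

```text
time: 18.65
ee_pos: [0.5662, 0.1291, 0.0789]
tcp_rot: [-180.0, 0.0, -171.5]
wrist_force: [1.8, -1.9, 0.4]
opening: 0.0331
grasp_force: 24.9
```

Forces are small and the height is following the thread. I'll go on to a total of half a turn.

Emit:
play_rows:
  targets:
    - {"linear": [0,0,-0.022],"delta_rot": [0,0,-0.14],"grip": 255}
    - {"linear": [0,0,-0.045],"delta_rot": [0,0,-0.28],"grip": 255}
    - {"linear": [0,0,-0.067],"delta_rot": [0,0,-0.42],"grip": 255}
    - {"linear": [0,0,-0.09],"delta_rot": [0,0,-0.56],"grip": 255}
    - {"linear": [0,0,-0.11],"delta_rot": [0,0,-0.7],"grip": 255}
    - {"linear": [0,0,-0.134],"delta_rot": [0,0,-0.84],"grip": 255}
    - {"linear": [0,0,-0.156],"delta_rot": [0,0,-0.98],"grip": 255}
    - {"linear": [0,0,-0.178],"delta_rot": [0,0,-1.12],"grip": 255}
    - {"linear": [0,0,-0.2],"delta_rot": [0,0,-1.26],"grip": 255}
    - {"linear": [0,0,-0.223],"delta_rot": [0,0,-1.4],"grip": 255}

```text
time: 19.65
ee_pos: [0.5662, 0.1286, 0.0769]
tcp_rot: [180.0, 0.1, 108.3]
wrist_force: [0.9, -4.3, 1.1]
opening: 0.0328
grasp_force: 25.0
```

Emit:
play_rows:
  targets:
    - {"linear": [0,0,-0.022],"delta_rot": [0,0,-0.14],"grip": 255}
    - {"linear": [0,0,-0.045],"delta_rot": [0,0,-0.28],"grip": 255}
    - {"linear": [0,0,-0.054],"delta_rot": [0,0,-0.34],"grip": 255}
    - {"linear": [0,0,-0.054],"delta_rot": [0,0,-0.34],"grip": 255}

```text
time: 20.05
ee_pos: [0.5662, 0.1287, 0.0763]
tcp_rot: [179.9, 0.1, 89.1]
wrist_force: [1.7, -4.8, 1.7]
opening: 0.0331
grasp_force: 24.9
```

Emit:
play_rows:
  targets:
    - {"linear": [0,0,0],"delta_rot": [0,0,0],"grip": 90}
    - {"linear": [0,0,0],"delta_rot": [0,0,0],"grip": 60}
    - {"linear": [0,0.05,0],"delta_rot": [0,0,0],"grip": 60}
    - {"linear": [0,0.05,0],"delta_rot": [0,0,0.14],"grip": 60}
    - {"linear": [0,0.05,0],"delta_rot": [0,0,0.28],"grip": 60}
    - {"linear": [0,0.05,0],"delta_rot": [0,0,0.42],"grip": 60}
    - {"linear": [0,0.05,0],"delta_rot": [0,0,0.56],"grip": 60}
    - {"linear": [0,0.05,0],"delta_rot": [0,0,0.7],"grip": 60}
    - {"linear": [0,0.05,0],"delta_rot": [0,0,0.84],"grip": 60}
    - {"linear": [0,0.05,0],"delta_rot": [0,0,0.98],"grip": 60}

```text
time: 21.05
ee_pos: [0.5657, 0.1302, 0.076]
tcp_rot: [180.0, -0.0, 145.7]
wrist_force: [-0.3, 0.4, -0.3]
opening: 0.0649
grasp_force: 0.0
```

Emit:
play_rows:
  targets:
    - {"linear": [0,0,0],"delta_rot": [0,0,0.14],"grip": 60}
    - {"linear": [0,0,0],"delta_rot": [0,0,0.28],"grip": 60}
    - {"linear": [0,0,0],"delta_rot": [0,0,0.42],"grip": 60}
    - {"linear": [0,0,0],"delta_rot": [0,0,0.56],"grip": 60}
    - {"linear": [0,0,0],"delta_rot": [0,0,0.7],"grip": 60}
    - {"linear": [0,0,0],"delta_rot": [0,0,0.84],"grip": 60}
    - {"linear": [0,0,0],"delta_rot": [0,0,0.98],"grip": 60}
    - {"linear": [0,0,0],"delta_rot": [0,0,1.12],"grip": 60}
    - {"linear": [0,0,0],"delta_rot": [0,0,1.26],"grip": 60}
    - {"linear": [0,0,0],"delta_rot": [0,0,1.4],"grip": 60}

```text
time: 22.05
ee_pos: [0.5657, 0.1302, 0.076]
tcp_rot: [180.0, -0.0, -134.1]
wrist_force: [-0.3, -0.2, 0.9]
opening: 0.0649
grasp_force: 0.0
```

Emit:
play_rows:
  targets:
    - {"linear": [0,0,0],"delta_rot": [0,0,0.14],"grip": 60}
    - {"linear": [0,0,0],"delta_rot": [0,0,0.28],"grip": 60}
    - {"linear": [0,0,0],"delta_rot": [0,0,0.42],"grip": 60}
    - {"linear": [0,0,0],"delta_rot": [0,0,0.56],"grip": 60}
    - {"linear": [0,0,0],"delta_rot": [0,0,0.7],"grip": 60}
    - {"linear": [0,0,0],"delta_rot": [0,0,0.76],"grip": 60}
    - {"linear": [0,0,0],"delta_rot": [0,0,0.76],"grip": 60}

```text
time: 22.75
ee_pos: [0.5657, 0.1302, 0.076]
tcp_rot: [180.0, 0.0, -90.9]
wrist_force: [0.8, 0.5, 0.0]
opening: 0.0655
grasp_force: 0.0
```

```bash
python3 look.py k3.png .102
```

```text
[ 12.9515   8.934   -2.7494  78.3288   0.0165 -76.188 ] [0.5657 0.1302 0.076 ] [179.9842   0.0131 -90.8605] 22.75Traceback (most recent call last):
  File "look.py", line 8, in <module>
    print(n,len(Q),cv2.minEnclosingCircle((Q[:,:2]*1000).astype(np.float32)),np.percentile(Q[:,2],[5,25,50,75,90,95,99]))
                                                                             ~~~~~~~~~~~~~^^^^^^^^^^^^^^^^^^^^^^^^^^^^^^
    return _quantile_unchecked(
        a, q, axis, out, overwrite_input, method, keepdims, weights)
    return _ureduce(a,
                    func=_quantile_ureduce_func,
    ...<5 lines>...
                    overwrite_input=overwrite_input,
                    method=method)
    r = func(a, **kwargs)
    result = _quantile(arr,
                       quantiles=q,
    ...<2 lines>...
                       out=out,
                       weights=wgt)
    slices_having_nans = np.isnan(arr[-1, ...])
                                  ~~~^^^^^^^^^
IndexError: index -1 is out of bounds for axis 0 with size 0
```

Emit:
play_rows:
  targets:
    - {"linear": [0,0,4.5],"delta_rot": [0,0,0],"grip": 60}
    - {"linear": [0,0,9],"delta_rot": [0,0,0],"grip": 60}
    - {"linear": [0,4,9],"delta_rot": [0,0,0],"grip": 60}
    - {"linear": [0,8,9],"delta_rot": [0,0,0],"grip": 60}
    - {"linear": [0,12,9],"delta_rot": [0,0,0],"grip": 60}
    - {"linear": [0,16,9],"delta_rot": [0,0,0],"grip": 60}
    - {"linear": [0,16,9],"delta_rot": [0,0,0],"grip": 60}
    - {"linear": [0,16,9],"delta_rot": [0,0,0],"grip": 60}
    - {"linear": [0,16,9],"delta_rot": [0,0,0],"grip": 60}

```text
time: 23.75
ee_pos: [0.5658, 0.2893, 0.166]
tcp_rot: [180.0, -0.0, -91.0]
wrist_force: [-0.7, -0.2, -0.2]
opening: 0.0652
grasp_force: 0.0
```

```bash
python3 look.py k3.png .102
```

```text
[ 27.0853  16.1108  15.6289  89.5381  -0.0106 -61.9036] [0.5658 0.2893 0.166 ] [179.9874  -0.0188 -91.0111] 23.75
t 230 ((563.6493530273438, 127.05906677246094), 17.89350700378418) [0.0987 0.1019 0.1034 0.1079 0.111  0.1117 0.1132]
s 367 ((567.6788330078125, 127.75111389160156), 18.675466537475586) [0.0918 0.0987 0.1028 0.105  0.1109 0.1116 0.112 ]
[(0, 76), (15, 68), (30, 73), (45, 82), (60, 64), (75, 64), (90, 97), (105, 82), (120, 60), (135, 65), (150, 73), (165, 71), (180, 70), (195, 69), (210, 73), (225, 70), (240, 69), (255, 71), (270, 75), (285, 79), (300, 77), (315, 74), (330, 78), (345, 72)]
```

View pics/k3.png

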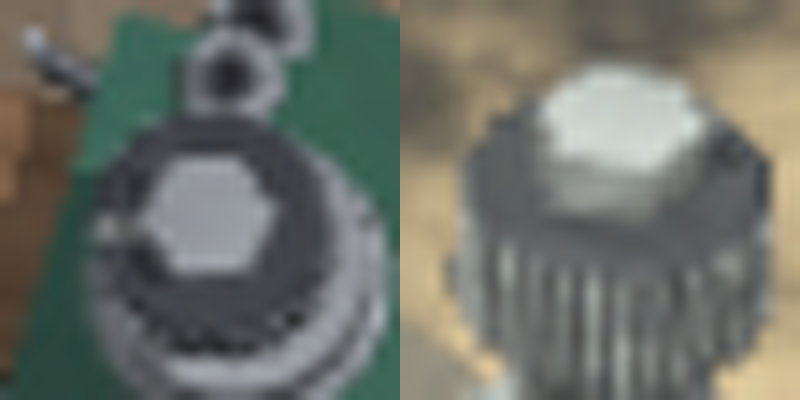

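The index is now at (108,225), yaw about 95°, and the knob is 4.8 mm lower, so half a turn is done. I'll regrip and turn the remaining 190° or so.

Emit:
play_rows:
  targets:
    - {"linear": [0,-5,0],"delta_rot": [0,0,0],"grip": 60}
    - {"linear": [0,-9,0],"delta_rot": [0,0,0],"grip": 60}
    - {"linear": [0,-13,0],"delta_rot": [0,0,0],"grip": 60}
    - {"linear": [0,-15.95,0],"delta_rot": [0,0,0],"grip": 60}
    - {"linear": [0,-15.95,0],"delta_rot": [0,0,0],"grip": 60}
    - {"linear": [0,-15.95,-2.5],"delta_rot": [0,0,0],"grip": 60}
    - {"linear": [0,-15.95,-5.5],"delta_rot": [0,0,0],"grip": 60}
    - {"linear": [0,-15.95,-8],"delta_rot": [0,0,0],"grip": 60}
    - {"linear": [0,-15.95,-9.1],"delta_rot": [0,0,0],"grip": 60}
    - {"linear": [0,-15.95,-9.1],"delta_rot": [0,0,0],"grip": 60}

```text
time: 24.85
ee_pos: [0.565, 0.1301, 0.0738]
tcp_rot: [179.9, -0.0, -91.0]
wrist_force: [0.1, -0.2, -0.0]
opening: 0.0654
grasp_force: 0.0
```

Emit:
play_rows:
  targets:
    - {"linear": [0,0,0],"delta_rot": [0,0,0],"grip": 120}
    - {"linear": [0,0,0],"delta_rot": [0,0,0],"grip": 255}
    - {"linear": [0,0,0],"delta_rot": [0,0,0],"grip": 255}
    - {"linear": [0,0,0],"delta_rot": [0,0,0],"grip": 255}
    - {"linear": [0,0,0],"delta_rot": [0,0,0],"grip": 255}
  force: 25

```text
time: 25.35
ee_pos: [0.5666, 0.1307, 0.0767]
tcp_rot: [-179.9, 0.0, -90.9]
wrist_force: [-1.4, 1.0, 6.6]
opening: 0.0331
grasp_force: 24.7
```

Emit:
play_rows:
  targets:
    - {"linear": [0,-0.03,0.03],"delta_rot": [0,0,-0.14],"grip": 255}
    - {"linear": [0,-0.07,0.05],"delta_rot": [0,0,-0.28],"grip": 255}
    - {"linear": [0,-0.07,0.04],"delta_rot": [0,0,-0.42],"grip": 255}
    - {"linear": [0,-0.07,0.03],"delta_rot": [0,0,-0.56],"grip": 255}
    - {"linear": [0,-0.07,0.01],"delta_rot": [0,0,-0.7],"grip": 255}
    - {"linear": [0,-0.07,-0.01],"delta_rot": [0,0,-0.84],"grip": 255}
    - {"linear": [0,-0.07,-0.03],"delta_rot": [0,0,-0.98],"grip": 255}
    - {"linear": [0,-0.07,-0.05],"delta_rot": [0,0,-1.12],"grip": 255}
    - {"linear": [0,-0.07,-0.07],"delta_rot": [0,0,-1.26],"grip": 255}
    - {"linear": [0,-0.07,-0.09],"delta_rot": [0,0,-1.4],"grip": 255}

```text
time: 26.35
ee_pos: [0.5669, 0.1285, 0.0748]
tcp_rot: [-179.8, 0.1, -171.5]
wrist_force: [3.4, -7.5, -1.0]
opening: 0.0327
grasp_force: 25.0
```

Emit:
play_rows:
  targets:
    - {"linear": [0,0,-0.022],"delta_rot": [0,0,-0.14],"grip": 255}
    - {"linear": [0,0,-0.045],"delta_rot": [0,0,-0.28],"grip": 255}
    - {"linear": [0,0,-0.067],"delta_rot": [0,0,-0.42],"grip": 255}
    - {"linear": [0,0,-0.09],"delta_rot": [0,0,-0.56],"grip": 255}
    - {"linear": [0,0,-0.11],"delta_rot": [0,0,-0.7],"grip": 255}
    - {"linear": [0,0,-0.134],"delta_rot": [0,0,-0.84],"grip": 255}
    - {"linear": [0,0,-0.156],"delta_rot": [0,0,-0.98],"grip": 255}
    - {"linear": [0,0,-0.178],"delta_rot": [0,0,-1.12],"grip": 255}
    - {"linear": [0,0,-0.2],"delta_rot": [0,0,-1.26],"grip": 255}
    - {"linear": [0,0,-0.223],"delta_rot": [0,0,-1.4],"grip": 255}

```text
time: 27.35
ee_pos: [0.5658, 0.1283, 0.0726]
tcp_rot: [-180.0, 0.2, 108.2]
wrist_force: [-2.3, -7.9, 4.6]
opening: 0.0329
grasp_force: 25.3
```

Emit:
play_rows:
  targets:
    - {"linear": [0,0,-0.022],"delta_rot": [0,0,-0.14],"grip": 255}
    - {"linear": [0,0,-0.045],"delta_rot": [0,0,-0.28],"grip": 255}
    - {"linear": [0,0,-0.067],"delta_rot": [0,0,-0.42],"grip": 255}
    - {"linear": [0,0,-0.083],"delta_rot": [0,0,-0.52],"grip": 255}
    - {"linear": [0,0,-0.083],"delta_rot": [0,0,-0.52],"grip": 255}

```text
time: 27.85
ee_pos: [0.5656, 0.1287, 0.0718]
tcp_rot: [180.0, 0.1, 78.6]
wrist_force: [-2.9, -5.7, 4.4]
opening: 0.0328
grasp_force: 25.3
```

```bash
python3 - <<'E'
from h import *
np.set_printoptions(precision=4,suppress=True)
o=bot.get_obs(); print(o["q"],o["ee_pos"],o["tcp_rot"],o["time"],o["wrist_force"],o["torque"])
s=bot.camera("scene"); cv2.imwrite("pics/f.png",cv2.resize(s["color"][120:270,330:480],(600,600),interpolation=cv2.INTER_CUBIC)[...,::-1])
Q=cloud(s).reshape(-1,3); 
for e in bot.trace(s,"lamella")[:1]:
    P=Q[e["pixels"].ravel()]; P=P[abs(P[:,2]-.026)<.006]; r=cv2.minAreaRect((P[:,:2]*1000).astype(np.float32)); print(e["conf"],r)
E
```

```text
[ 12.8738   8.9747  -3.1652  77.8938  -0.116  114.2902] [0.5656 0.1287 0.0718] [179.9829   0.1196  78.5836] 27.85 [-2.8837 -5.6754  4.4337] [-1.3336  0.7433  0.0421]
0.58 ((586.9307861328125, 190.0792236328125), (51.544681549072266, 45.6025276184082), 70.56926727294922)
```

View pics/f.png

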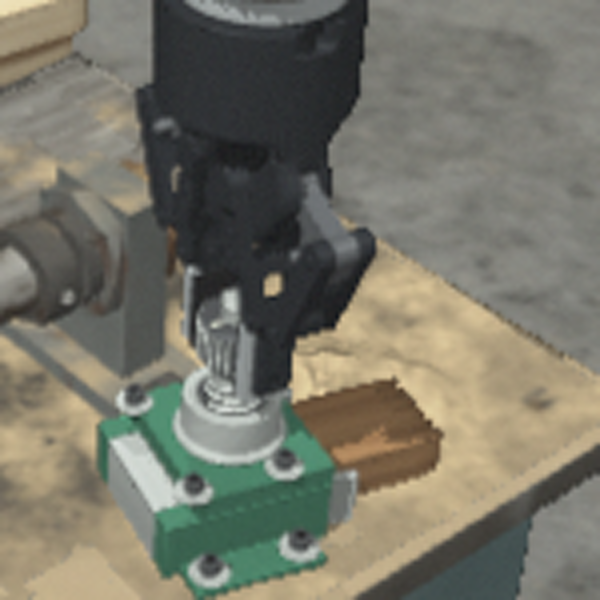

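The picture shows the fingers holding the upright knob at (225,340) and the block unmoved in the slot at (370,430). I'll relieve the side load and hand in.

Emit:
play_rows:
  targets:
    - {"linear": [0.04,0.1,0.05],"delta_rot": [0,0,0],"grip": 255}
    - {"linear": [0.04,0.1,0.05],"delta_rot": [0,0,0],"grip": 255}
    - {"linear": [0.04,0.1,0.05],"delta_rot": [0,0,0],"grip": 255}

```text
time: 28.25
ee_pos: [0.5659, 0.1293, 0.072]
tcp_rot: [-180.0, 0.2, 78.8]
wrist_force: [-2.5, -8.6, 2.3]
opening: 0.033
grasp_force: 25.1
```

```bash
python3 -c "
from workcell import bot
o=bot.get_obs(); print(o['ee_pos'],o['tcp_rot'],o['wrist_force'],o['grasp_force'],o['opening'])
print(bot.job_done())"
```

```text
[0.56587655 0.12934176 0.07199404] [-1.79996299e+02  1.67062712e-01  7.87727733e+01] [-2.45613372 -8.64807236  2.303048  ] 25.11015106283594 0.03295707327202676
the job is handed in; nothing more can be done
None
```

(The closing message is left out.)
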